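# Ready the bench dust extractor: cap the spare inlet, feel the rear toggle

### The job

Get the bench dust extractor ready for work at its one nozzle: seat the loose blanking cap, skirt down, fully home on the open inlet collar, and leave the fan switched on. Its pilot lamp is dead, so feel gently for the toggle lever at the back of the unit: if it stands away from the nozzle's side (off), push it over so that it snaps to the nozzle's side (on); if it is already on, just touch it and never switch it off, not even for a moment. Do not disturb the two plaster casts.

Things in the scene. Friction and masses are not known exactly. Their poses are not given: they have to be found in the camera images.
- extractor: Bench dust extractor, fixed. Origin on the table under its middle; x points out of its rear face, y to the left seen from the robot (the nozzle's side), z up. It stands on a black rubber mat 4 mm thick. Grey housing 150 mm deep (x), 230 mm wide (y); white lid, top at 96 mm, lip 24 mm beyond the rear face. On the lid at x 4, y +62 mm a fixed black elbow nozzle, clear mouth to the front, its top at 160 mm.
- open_inlet (a point): Middle of the flat seat of the open inlet on the extractor's lid, 99 mm above the table; axes as the extractor's. From the seat (72 mm across) stands a round aluminium collar 46 mm across and 9 mm high, its top edge bevelled to 41 mm. The nozzle stands 124 mm to its left and reaches 42 mm to either side of its own middle.
- cap_center (a point): Middle of the loose blanking cap, 20.5 mm above its underside; stands skirt down on the table to the right in front of the extractor, z up. Grey disc 66 mm across, 15 mm high, with a recess in its underside 10 mm deep and 50 mm across that goes over the collar with 2 mm play, the skirt resting on the seat. On top a black round knob 31 mm across, 15 to 41 mm above the underside, to grip. About 90 g.
- switch_pivot (a point): Pivot of the fan toggle, fixed on the extractor's rear face 58 mm above the table; axes as the extractor's. The toggle is a black round lever sticking out level, 8 mm thick, its outer 24 mm 11 mm thick, tip 50 mm from the pivot. It swings level about the upright axis, 0.40 rad to either side; it starts on or off, its position is not reported, and the lid hides it from the robot's side.
- lever_on (a point): Where the middle of the lever's thick end stands when the toggle is ON: 38 mm from the pivot, turned 0.40 rad to the nozzle's side (x 35, y +15 mm from the pivot), 58 mm above the table; fixed to the extractor, axes as the extractor's. The lever is open from above (behind the lid's lip), from behind and from both sides, down to the table.
- lever_off (a point): Where the middle of the lever's thick end stands when the toggle is OFF: x 35, y -15 mm from the pivot, 58 mm above the table; fixed to the extractor. Pushed sideways there the lever holds up to about 5 N, then snaps over once it is past the middle. It must not be pushed with more than 20 N.
- cast_lower: Yellowish plaster dental cast, 52 x 58 x 27 mm, the one standing front left on the table; origin under its middle. To be left alone.
- cast_upper: White plaster dental cast, 52 x 58 x 27 mm, standing on the right on the table; origin under its middle. To be left alone.
There are look-alikes about, which are no part of the job. What is shaped like the part that bears cap_center but blue is not meant.

How it is judged:
By the outcome, as a careful person would: the job done as asked, in the order asked, and still so for the second after the job is handed in, with the robot touching nothing.
It also fails if it takes over 51 s, if anything falls off the work surface, if the arm or the gripper's body presses on something with over 40 N, if the wrist force passes 120 N, or if a joint passes its speed limit or range.

### The arm

A 6-joint arm with a two-finger parallel gripper is mounted at the origin on a cart in front of the work surface, level with it; the furniture and walls round the work are solid. World frame = base frame: x ahead of the robot, y to its left, z up, the work surface at z = 0. Lengths are in mm, angles in rad, forces in N, time in s.
With the tool pointing down it reaches from about 300 to 750 mm from the base axis. Payload 8.5 kg.
Tool frame: the origin (TCP) lies at the very end of the fingers, on their centre line; the grasp point (between the pads) lies 19 mm behind it; z points along the fingers, x is the direction in which the jaws open and shut, and the axes are right-handed (so a half turn about z gives the same grasp; the last joint's range is limited). The gripper opens to 88 mm and grips with 3 to 60 N. Pads are 18 mm wide; open, the fingers measure 123 mm over their backs; the gripper's body (75 mm by 187 mm) begins 45 mm behind the grasp point.
Start: joints at [-1.395, 0.381, 1.297, -0, 1.464, -0.215], TCP at [209.503, -508.516, 211.748] pointing down, gripper open.
Joint ranges: [-3.11, 3.11], [-0.89, 2.33], [0.22, 2.48], [-1.42, 4.56], [0.17, 2.85], [-2.88, 2.88]. Speed limits (rad/s): [2.39, 2.39, 3.14, 3.14, 3.14, 3.14].

### API

Orientations are given as a 3x3 rotation matrix whose columns are the frame's x, y, z axes.
In Python, from station import robot gives the robot as it stands.
- The arm moves only by the tool apply_moves, never from a script. Its argument "deltas" is a list of rows, each a list of 5 numbers: the finger opening in m, from 0 to 0.0881, then the shift along the tool's x, y, z in m, then the turn about the tool's z in rad. In form: [[fingers, tx, ty, tz, turn], ...]. A call has 1 to 12 rows; each row is the pose to reach, as a shift and turn from the pose measured when the call began, along the tool's axes at that moment; what a row does not reach only later rows make up. A row lasts 1/10 s, in which the tool goes at most 50 mm and 8.59 degrees, less where a joint would pass 70% of its speed; a pose out of reach is approached as far as the arm can. A call with a gripper value outside its range is refused whole. The fingers move at their own pace and stop on an object; the grip force is fixed at half the most. Time passes only in rows, so rows that repeat a pose let the fingers close. It gives the time, the measured TCP pose, the force and the opening at its end, in the units of the state.
- robot.observe(): the state, without advancing time (a new reading comes with each control period).
- robot.capture(name): name is "scene" or "side" or "wrist"; returns the picture (384x512x3 uint8, blue, green, red); there is no depth.
- robot.get_calibration(name): a dict with "fx", "fy", "cx", "cy" (pixels), "pose" (4x4, takes a point from camera to world coordinates). Camera axes: x right, y down, z forward; pixel columns grow to the right and rows downward; lengths in mm; the calibration is good to about 2 mm. A picture is of the moment at which its call begins: read the wrist's pose just before it. get_calibration takes no time and is no camera call; for the wrist camera it gives the pose at the moment of the call.
- robot.hand_in(): hands the job in, once; it reports no verdict.
The state is a dict: "clock": time; "qpos": joint angles; "qd": joint speeds; "joint_torque": joint torques, N m; "tcp_pos": TCP position; "tcp_rot": TCP orientation; "ft_force": force on the tool from outside, world axes, zero at the start; "wrist_torque": the same for the moment, N m; "grip_width": finger opening in mm.
Only numpy, scipy, OpenCV 4.12 (cv2) and the standard library are available. Lean on these libraries where they do the work, as an engineer would, in place of code of your own. Each camera call takes 0.05 s, during which the arm holds its last target.

## Working session

There is one attempt and no reset: what is moved stays moved. The work goes in short steps, Python scripts to look and compute and a tool call to move; the robot and the scene stay as the last step left them, time stands still between calls to the robot, and variables do not carry over. Pictures are saved under pics/ and viewed, and the job is handed in when it is done.

Besides the shell and the picture viewer there is one more tool, called after ">>>" as name(argument=value, ...), one argument or row to a line, values as JSON. apply_moves: Moves the arm, as the interface text tells. Its arguments: {"type":"object","properties":{"deltas":{"type":"array"}},"required":["deltas"]}

```bash
ls; mkdir -p pics
python3 - <<'E'
from station import robot
import cv2,numpy as np
np.set_printoptions(suppress=True,precision=4)
o=robot.observe();print(o)
for n in("scene","side","wrist"):
    c=robot.get_calibration(n);print(n,c)
    cv2.imwrite(f"pics/a_{n}.png",robot.capture(n))
E
```

```text
pics
{'clock': 0.0, 'qpos': array([-1.3953,  0.3812,  1.2982, -0.    ,  1.4636, -0.2153]), 'qd': array([-0.0015, -0.0007,  0.0026,  0.0012, -0.0003,  0.0009]), 'joint_torque': array([  0.0004, -43.7932, -22.4558,   0.0714,   0.0352,  -0.0001]), 'tcp_pos': array([ 209.4408, -508.2259,  211.1398]), 'tcp_rot': array([[ 0.3809, -0.9246, -0.0003],
       [-0.9246, -0.3809,  0.0014],
       [-0.0014, -0.0003, -1.    ]]), 'ft_force': array([-0.5251, -0.7286,  0.3889]), 'wrist_torque': array([-0.0255,  0.015 ,  0.0167]), 'grip_width': 88.28690861698364}
scene {'fx': 443.57446454992396, 'fy': 443.57446454992396, 'cx': 255.28660560580036, 'cy': 193.4584722597829, 'pose': array([[  -0.5795,   -0.5408,    0.6097, -293.5631],
       [  -0.8148,    0.3709,   -0.4455,  589.1456],
       [   0.0148,   -0.755 ,   -0.6556,  953.5516],
       [   0.    ,    0.    ,    0.    ,    1.    ]])}
side {'fx': 492.27642371683794, 'fy': 492.27642371683794, 'cx': 253.55780012272228, 'cy': 197.0422040456872, 'pose': array([[    0.9716,    -0.1172,     0.2056,   175.6334],
       [   -0.2366,    -0.4736,     0.8483, -1353.8086],
       [   -0.002 ,    -0.8729,    -0.4879,   861.3493],
       [    0.    ,     0.    ,     0.    ,     1.    ]])}
wrist {'fx': 317.77632069636525, 'fy': 317.77632069636525, 'cx': 260.6023813823365, 'cy': 189.59311014216289, 'pose': array([[   0.3807,   -0.8843,   -0.2703,  279.8721],
       [  -0.9247,   -0.3641,   -0.111 , -480.285 ],
       [  -0.0002,    0.2922,   -0.9564,  384.1369],
       [   0.    ,    0.    ,    0.    ,    1.    ]])}
```

View pics/a_scene.png

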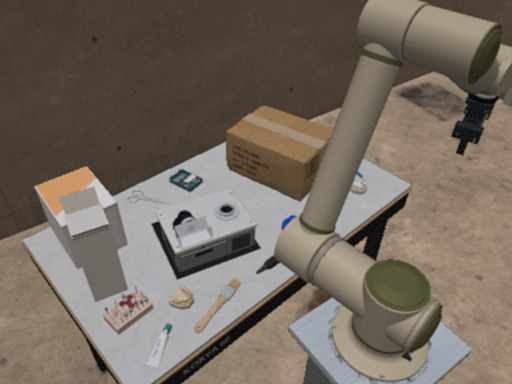

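View pics/a_side.png

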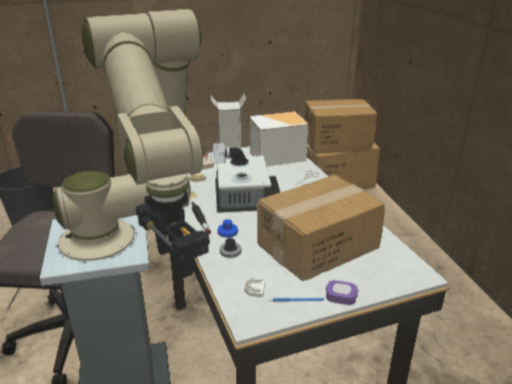

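View pics/a_wrist.png

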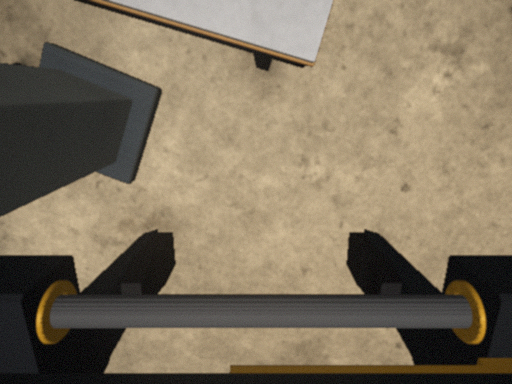

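The scene picture shows the extractor at about (207,235) with its inlet at (227,211). The side picture shows the grey cap at (231,246), the blue look-alike at (227,228), the white cast at (256,287), and a big box close by. I'll zoom in.

Run:
```python
import cv2
a=cv2.imread("pics/a_scene.png")[170:290,140:300];cv2.imwrite("pics/b1.png",cv2.resize(a,None,fx=5,fy=5,interpolation=cv2.INTER_CUBIC))
a=cv2.imread("pics/a_side.png")[140:310,190:320];cv2.imwrite("pics/b2.png",cv2.resize(a,None,fx=3.5,fy=3.5,interpolation=cv2.INTER_CUBIC))
a=cv2.imread("pics/a_side.png")[140:220,200:300];cv2.imwrite("pics/b3.png",cv2.resize(a,None,fx=7,fy=7,interpolation=cv2.INTER_CUBIC))
```

```text
(no output)
```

View pics/b1.png

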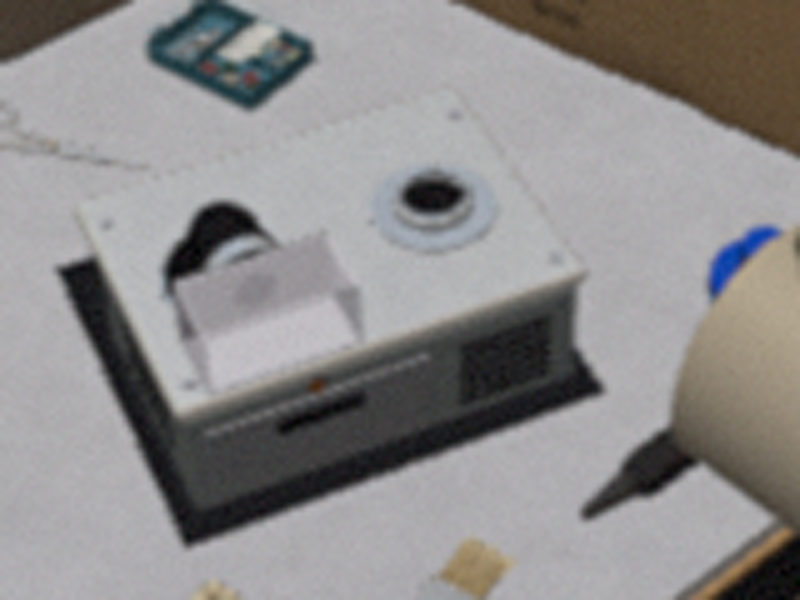

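View pics/b2.png

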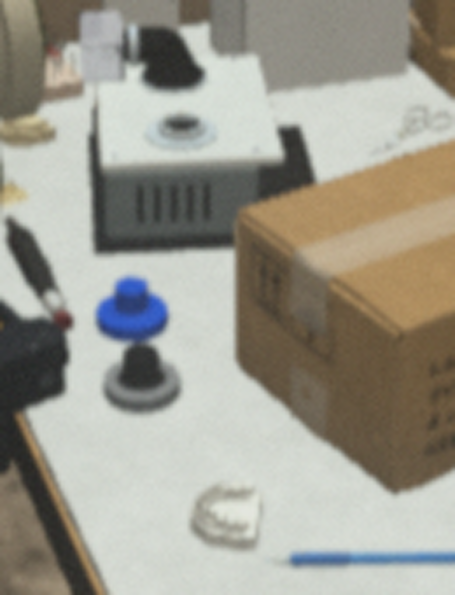

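View pics/b3.png

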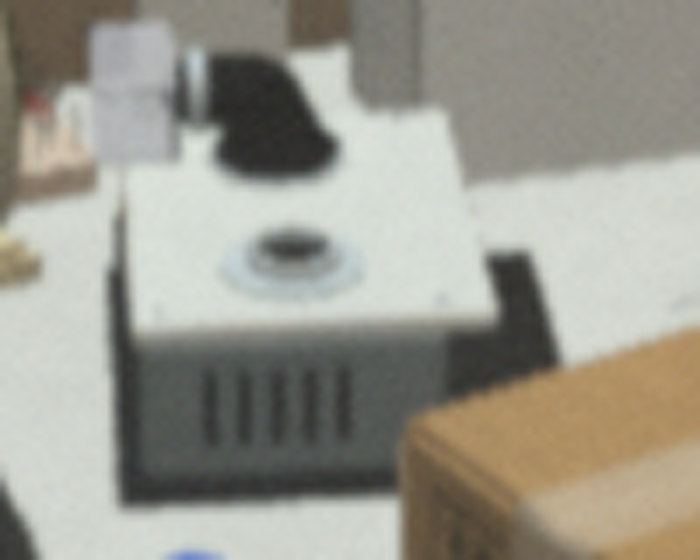

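```bash
cat > h.py <<'E'
import numpy as np,cv2
from station import robot
np.set_printoptions(suppress=True,precision=3)
def ray(cal,u,v,z):
    P=cal["pose"];d=P[:3,:3]@np.array([(u-cal["cx"])/cal["fx"],(v-cal["cy"])/cal["fy"],1.]);o=P[:3,3]
    return o+d*(z-o[2])/d[2]
def proj(cal,p):
    P=cal["pose"];q=P[:3,:3].T@(np.asarray(p,float)-P[:3,3]);return np.array([cal["fx"]*q[0]/q[2]+cal["cx"],cal["fy"]*q[1]/q[2]+cal["cy"]])
E
python3 - <<'E'
from h import *
sc=robot.get_calibration("scene");sd=robot.get_calibration("side")
f=lambda X,Y,s,ox,oy:((X+.5)/s-.5+ox,(Y+.5)/s-.5+oy)
for n,X,Y,z in[("seat",434,208,99),("collar",434,198,108),("BL",80,212,96),("BR",455,88,96),("FR",583,275,96),("FL",178,415,96)]:
    print(n,ray(sc,*f(X,Y,5,140,170),z))
for n,X,Y,z in[("seat",293,263,99),("collar",293,250,108),("FR",132,330,96),("BR",497,322,96),("BL",447,110,96)]:
    print("side",n,ray(sd,*f(X,Y,7,200,140),z))
for n,X,Y,z in[("capdisc",142,380,15),("knobtop",142,350,41),("blue disc",132,315,15),("cast",228,515,14),("box corner",238,370,0),("box2",395,490,0),("boxtop",238,212,110),("boxtop",238,212,130)]:
    print("side",n,ray(sd,*f(X,Y,3.5,190,140),z))
print(ray(sc,181,298,14))
E
```

```text
seat [485.159 119.256  99.   ]
collar [483.813 119.819 108.   ]
BL [597.339 282.513  96.   ]
BR [569.066  50.782  96.   ]
FR [396.946  79.428  96.   ]
FL [432.122 307.841  96.   ]
side seat [489.585 117.303  99.   ]
side collar [488.893 113.587 108.   ]
side FR [401.766  73.006  96.   ]
side BR [571.521  39.313  96.   ]
side BL [610.175 280.394  96.   ]
side capdisc [ 391.158 -168.375   15.   ]
side knobtop [ 393.144 -161.783   41.   ]
side blue disc [402.28  -66.954  15.   ]
side cast [ 420.057 -356.679   14.   ]
side box corner [ 479.187 -152.617    0.   ]
side box2 [ 559.114 -342.089    0.   ]
side boxtop [499.724 -69.958 110.   ]
side boxtop [ 491.097 -104.133  130.   ]
[357.484 340.045  14.   ]
```

>>> apply_moves(
  deltas=[
    [0.088,-0.04,-0.044,-0.02,-0.15],
    [0.088,-0.08,-0.088,-0.02,-0.3],
    [0.088,-0.11,-0.12,-0.02,-0.45],
    [0.088,-0.14,-0.155,-0.02,-0.6],
    [0.088,-0.17,-0.19,-0.02,-0.75],
    [0.088,-0.2,-0.22,-0.02,-0.9],
    [0.088,-0.23,-0.25,-0.02,-1.05],
    [0.088,-0.255,-0.279,-0.02,-1.2],
    [0.088,-0.255,-0.279,-0.02,-1.35],
    [0.088,-0.255,-0.279,-0.02,-1.5],
    [0.088,-0.255,-0.279,-0.02,-1.65],
    [0.088,-0.255,-0.279,-0.02,-1.8],
  ],
)

```text
clock: 1.35
tcp_pos: [370.2, -166.1, 231.5]
tcp_rot: [[0.81, 0.586, -0.0], [0.586, -0.81, 0.001], [0.0, -0.001, -1.0]]
ft_force: [1.4, -0.0, 0.0]
grip_width: 88.2
```

>>> apply_moves(
  deltas=[
    [0.088,0,0,0,-0.15],
    [0.088,0,0,0,-0.3],
    [0.088,0,0,0,-0.45],
    [0.088,0,0,0,-0.6],
    [0.088,0,0,0,-0.75],
    [0.088,0,0,0,-0.95],
    [0.088,0,0,0,-0.95],
    [0.088,0,0,0,-0.95],
  ],
)

```text
clock: 2.15
tcp_pos: [370.1, -165.9, 231.4]
tcp_rot: [[-0.006, 1.0, -0.001], [1.0, 0.006, 0.002], [0.002, -0.001, -1.0]]
ft_force: [0.0, 1.0, 0.2]
grip_width: 88.1
```

```bash
cat > snap.py <<'E'
import sys,pickle
from h import *
n=sys.argv[1]; which=sys.argv[2] if len(sys.argv)>2 else "wrist"
o=robot.observe();c=robot.get_calibration(which);im=robot.capture(which)
cv2.imwrite(f"pics/{n}.png",im);pickle.dump((c,o),open(f"pics/{n}.pkl","wb"))
print(o["clock"],o["tcp_pos"],o["tcp_rot"][:,0],o["qpos"],o["ft_force"],o["grip_width"])
E
python3 snap.py c1
```

```text
2.15 [ 370.144 -165.93   231.379] [-0.006  1.     0.002] [-0.716  0.108  1.617  0.001  1.418 -2.293] [0.008 1.031 0.216] 88.1433298295182
```

View pics/c1.png

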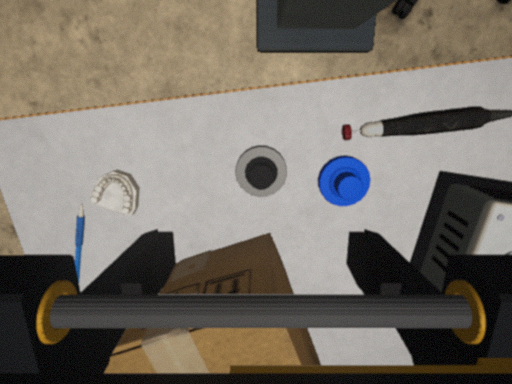

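Run:
```python
from h import *
import pickle
c,o=pickle.load(open("pics/c1.pkl","rb"));im=cv2.imread("pics/c1.png")
hsv=cv2.cvtColor(im,cv2.COLOR_BGR2HSV)
roi=np.zeros(im.shape[:2],np.uint8);roi[135:210,225:300]=255
for nm,t,z,D in(("disc",165,15,66),("knob",75,41,31)):
    m=((hsv[...,2]<t)&(roi>0)).astype(np.uint8)
    cs,_=cv2.findContours(m,cv2.RETR_EXTERNAL,cv2.CHAIN_APPROX_NONE);k=max(cs,key=cv2.contourArea)
    e=cv2.fitEllipse(k);print(nm,e,ray(c,*e[0],z),"size mm",np.array(e[1])/c["fx"]*np.linalg.norm(ray(c,*e[0],z)-c["pose"][:3,3]))
print(hsv[172,225:300,2]); print(ray(c,270,236,158))
```

```text
disc ((260.67474365234375, 170.4278106689453), (51.49456024169922, 51.674068450927734), 32.03856658935547) [ 388.715 -166.433   15.   ] size mm [64.882 65.108]
knob ((260.7131042480469, 172.36334228515625), (30.502321243286133, 30.975513458251953), 13.831509590148926) [ 384.812 -166.429   41.   ] size mm [35.919 36.476]
[189 185 185 190 186 192 192 190 188 176 142 135 139 139 145 143 137 144
 135 112  68  48  41  43  42  43  42  45  41  41  43  51  44  48  46  44
  50  45  43  47  45  47  43  46  48  46  44  40  44  35  39  51  95 134
 146 145 145 150 147 145 142 147 170 184 188 188 188 187 185 188 187 183
 185 186 188]
[ 411.439 -158.488  158.   ]
```

The wrist view shows the grey cap at (261,172). That gives (389.5,-166.4), and its disc measures 65 mm against the stated 66. The box's bottom corner is near (485,-152), so it is clear of the grasp. Going down to the knob.

>>> apply_moves(
  deltas=[
    [0.065,0,0.0195,0.04,0],
    [0.065,0,0.0195,0.08,0],
    [0.065,-0.0005,0.0195,0.12,0],
    [0.065,-0.0005,0.0195,0.16,0],
    [0.065,-0.0005,0.0195,0.185,0],
    [0.065,-0.0005,0.0195,0.2,0],
    [0.065,-0.0005,0.0195,0.211,0],
    [0.065,-0.0005,0.0195,0.212,0],
  ],
)

```text
clock: 3.0
tcp_pos: [389.1, -165.7, 18.4]
tcp_rot: [[-0.003, 1.0, -0.003], [1.0, 0.003, 0.003], [0.003, -0.003, -1.0]]
ft_force: [0.2, -0.7, 0.8]
grip_width: 65.3
```

```bash
python3 snap.py c2
```

```text
3.0 [ 389.058 -165.731   18.385] [-0.003  1.     0.003] [-0.685  0.443  1.908  0.001  0.795 -2.259] [ 0.208 -0.717  0.801] 65.26312625862813
```

View pics/c2.png

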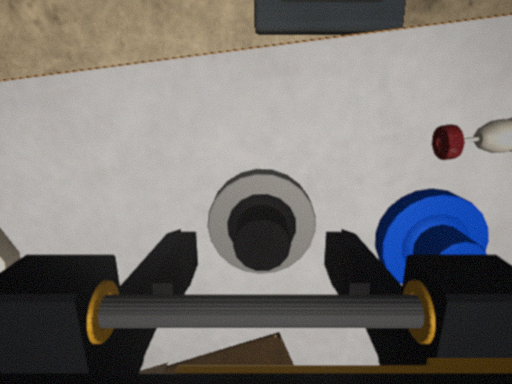

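Run:
```python
from h import *
import pickle
c,o=pickle.load(open("pics/c2.pkl","rb"));im=cv2.imread("pics/c2.png")
print(c["pose"][:3,3], ray(c,262,240,41), ray(c,262,220,15))
a=im[150:300,190:340];a=cv2.convertScaleAbs(a,alpha=2.2,beta=10);cv2.imwrite("pics/c2z.png",cv2.resize(a,None,fx=4,fy=4,interpolation=cv2.INTER_CUBIC))
for y in(-33,0,33):
  for x in(-33,0,33): print(proj(c,[389+x,-166+y,15]).round(),end=' ')
```

```text
[ 314.507 -167.03   191.47 ] [ 387.413 -165.825   41.   ] [ 386.895 -165.665   15.   ]
[204. 169.] [206. 223.] [209. 272.] [262. 170.] [261. 223.] [261. 272.] [320. 170.] [316. 223.] [314. 272.]
```

View pics/c2z.png

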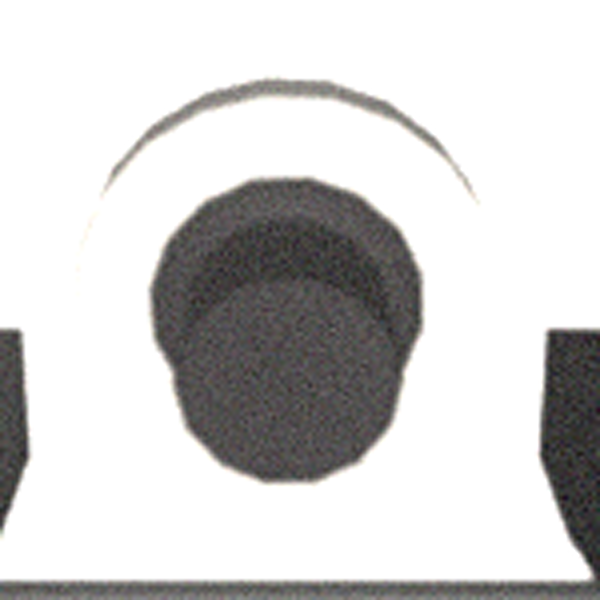

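The knob is between the fingers, its top centred at about (262,245). It has a wider black foot, so I'll lift 4 mm before closing.

>>> apply_moves(
  deltas=[
    [0.065,-0.0003,0.001,-0.004,0],
    [0.05,-0.0003,0.001,-0.004,0],
    [0.035,-0.0003,0.001,-0.004,0],
    [0.02,-0.0003,0.001,-0.004,0],
    [0.02,-0.0003,0.001,-0.004,0],
    [0.02,-0.0003,0.001,-0.004,0],
    [0.02,-0.0003,0.001,-0.004,0],
    [0.02,-0.0003,0.001,-0.004,0],
  ],
)

```text
clock: 3.85
tcp_pos: [390.3, -166.2, 23.0]
tcp_rot: [[-0.003, 1.0, -0.002], [1.0, 0.003, 0.002], [0.002, -0.002, -1.0]]
ft_force: [-0.7, -1.4, 0.1]
grip_width: 19.9
```

```bash
python3 snap.py c3
```

```text
3.85 [ 390.328 -166.241   22.952] [-0.003  1.     0.002] [-0.684  0.435  1.9    0.001  0.809 -2.258] [-0.738 -1.384  0.075] 19.891262258034104
```

View pics/c3.png

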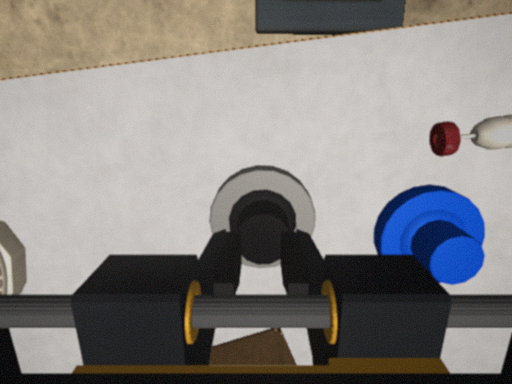

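>>> apply_moves(
  deltas=[
    [0.0,0,0,0,0],
    [0.0,0,0,0,0],
    [0.0,0,0,0,0],
  ],
)

```text
clock: 4.2
tcp_pos: [390.3, -166.2, 22.9]
tcp_rot: [[-0.003, 1.0, -0.002], [1.0, 0.003, 0.002], [0.002, -0.002, -1.0]]
ft_force: [0.0, -0.1, -0.4]
grip_width: 0.7
```

```bash
python3 snap.py c4; python3 -c "
import cv2
a=cv2.imread('pics/c4.png')[140:300,180:340];cv2.imwrite('pics/c4z.png',cv2.resize(cv2.convertScaleAbs(a,alpha=2.2,beta=10),None,fx=3.6,fy=3.6,interpolation=cv2.INTER_CUBIC))"; python3 snap.py c4s side
```

```text
4.2 [ 390.332 -166.224   22.946] [-0.003  1.     0.002] [-0.684  0.435  1.9    0.001  0.809 -2.258] [ 0.032 -0.127 -0.416] 0.6552109516368458
4.25 [ 390.327 -166.221   22.969] [-0.003  1.     0.002] [-0.684  0.435  1.9    0.001  0.809 -2.258] [-0.682  0.005 -0.378] 0.7195316551473505
```

View pics/c4z.png

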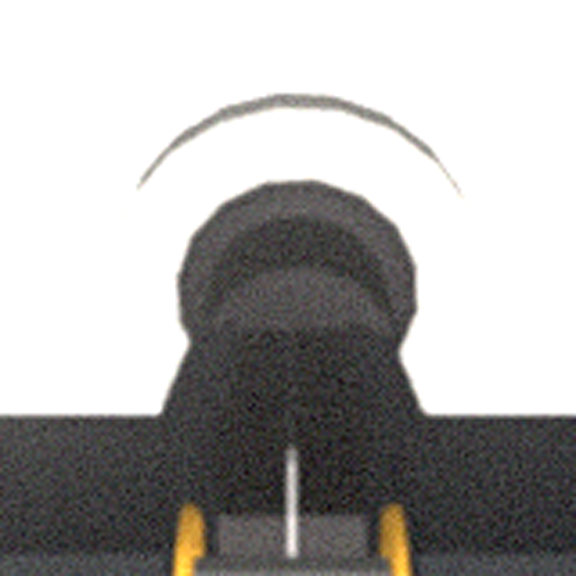

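View pics/c4s.png

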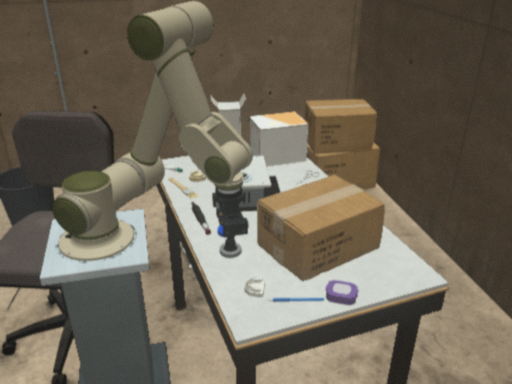

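Run:
```python
from h import *
import pickle
c,o=pickle.load(open("pics/c4.pkl","rb"))
for p in([390.3,-166.2,23],[381.3,-166.2,23],[381.3,-166.2,42],[390.3,-166.2,42],[374,-166.2,41]):print(p,proj(c,p))
sd=robot.get_calibration("side");s,_=pickle.load(open("pics/c4s.pkl","rb"))
for p in([390.3,-166.2,23],[390.3,-166.2,41],[390.3,-166.2,0],[357,-166,15],[390,-199,15],[390,-199,0],[423,-166,15]):print(p,proj(s,p))
a=cv2.imread('pics/c4s.png')[170:270,180:290];cv2.imwrite('pics/c4sz.png',cv2.resize(a,None,fx=6,fy=6,interpolation=cv2.INTER_CUBIC))
```

```text
[390.3, -166.2, 23] [261.985 225.568]
[381.3, -166.2, 23] [262.046 211.252]
[381.3, -166.2, 42] [262.253 224.156]
[390.3, -166.2, 42] [262.182 239.812]
[374, -166.2, 41] [262.3   210.409]
[390.3, -166.2, 23] [229.719 245.626]
[390.3, -166.2, 41] [229.562 240.592]
[390.3, -166.2, 0] [229.916 251.97 ]
[357, -166, 15] [218.738 249.362]
[390, -199, 15] [231.886 254.165]
[390, -199, 0] [232.006 258.339]
[423, -166, 15] [240.512 246.292]
```

View pics/c4sz.png

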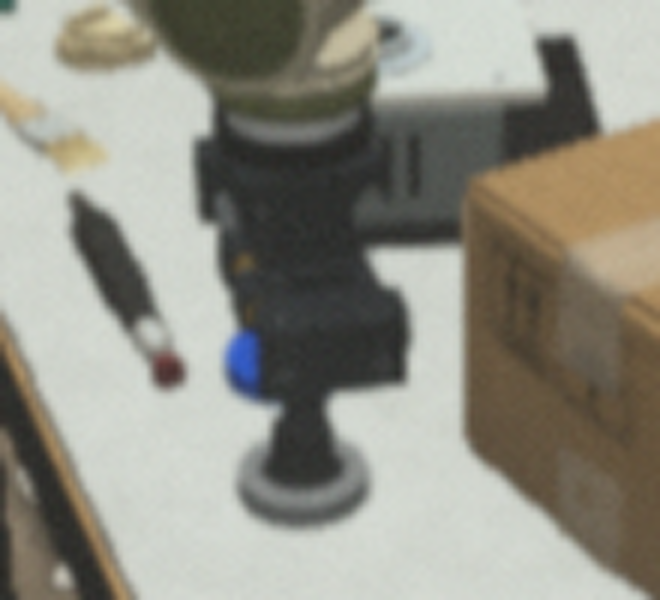

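The fingers closed to 0.7 mm on nothing. Their visible tips (image row about 231) sit above the knob, roughly 25 mm higher than the stated TCP, which is also what the finger gap in pixels says. I'll open, go lower and look again.

>>> apply_moves(
  deltas=[
    [0.05,0,0,-0.02,0],
    [0.065,0,0,-0.02,0],
    [0.065,0,0,-0.02,0],
    [0.065,0,0,-0.02,0],
    [0.065,0,0,-0.01,0],
    [0.065,0,0,0.0,0],
    [0.065,0,0,0.008,0],
    [0.065,0,0,0.014,0],
    [0.065,0,0,0.018,0],
    [0.065,0,0,0.018,0],
  ],
)

```text
clock: 5.3
tcp_pos: [390.1, -166.1, 4.5]
tcp_rot: [[-0.003, 1.0, -0.002], [1.0, 0.003, 0.003], [0.003, -0.002, -1.0]]
ft_force: [0.5, -0.1, 0.5]
grip_width: 65.3
```

```bash
python3 snap.py c5; python3 snap.py c5s side;python3 -c "
import cv2
a=cv2.imread('pics/c5s.png')[190:270,180:290];cv2.imwrite('pics/c5sz.png',cv2.resize(a,None,fx=6,fy=6,interpolation=cv2.INTER_CUBIC))"
```

```text
5.3 [ 390.145 -166.085    4.521] [-0.003  1.     0.003] [-0.684  0.472  1.918  0.001  0.755 -2.258] [ 0.477 -0.128  0.49 ] 65.2655771390966
5.35 [ 390.277 -166.179    4.833] [-0.003  1.     0.003] [-0.684  0.472  1.918  0.001  0.755 -2.258] [ 0.047 -0.547 -0.554] 65.09210945995804
```

View pics/c5.png

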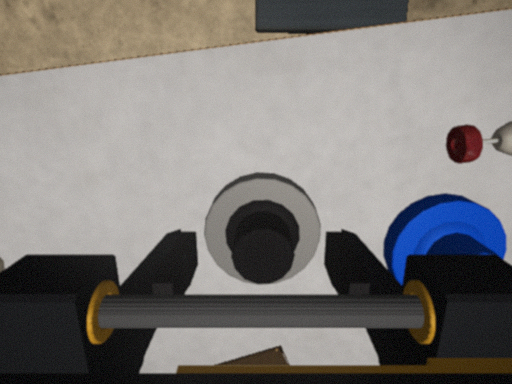

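View pics/c5sz.png

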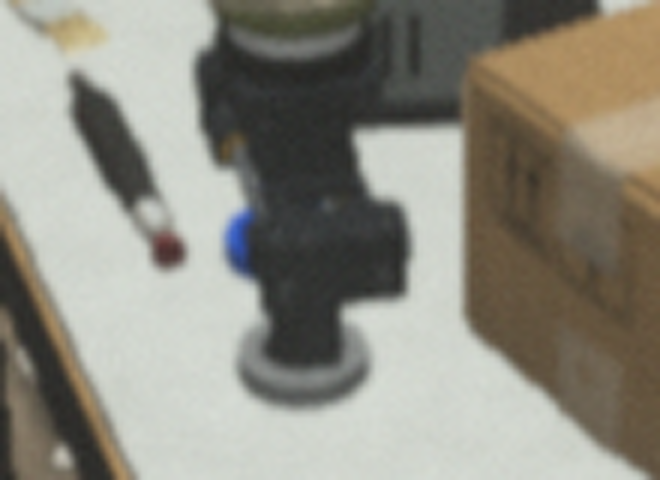

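>>> apply_moves(
  deltas=[
    [0.05,0,0,0,0],
    [0.035,0,0,0,0],
    [0.02,0,0,0,0],
    [0.015,0,0,0,0],
    [0.015,0,0,0,0],
    [0.015,0,0,0,0],
    [0.015,0,0,0,0],
  ],
)

```text
clock: 6.1
tcp_pos: [390.4, -166.2, 5.1]
tcp_rot: [[-0.003, 1.0, -0.002], [1.0, 0.003, 0.002], [0.002, -0.002, -1.0]]
ft_force: [0.3, 0.5, 2.3]
grip_width: 29.8
```

```bash
python3 snap.py c6
```

```text
6.1 [ 390.386 -166.212    5.117] [-0.003  1.     0.002] [-0.684  0.471  1.918  0.001  0.755 -2.258] [0.321 0.451 2.325] 29.797633355220007
```

View pics/c6.png

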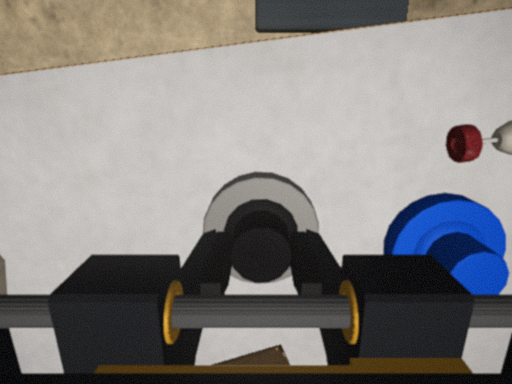

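Gripped: 29.8 mm on the 31 mm knob. The pads overlap the knob by only about 12 mm, so I'll regrip 5 mm lower.

>>> apply_moves(
  deltas=[
    [0.05,0,0,0,0],
    [0.05,0,0,0,0],
    [0.05,0,0,0.003,0],
    [0.05,0,0,0.005,0],
    [0.04,0,0,0.005,0],
    [0.015,0,0,0.005,0],
    [0.015,0,0,0.005,0],
    [0.015,0,0,0.005,0],
    [0.015,0,0,0.005,0],
  ],
)

```text
clock: 7.05
tcp_pos: [390.3, -166.2, 0.1]
tcp_rot: [[-0.003, 1.0, -0.002], [1.0, 0.003, 0.002], [0.002, -0.002, -1.0]]
ft_force: [-0.0, -0.3, -0.9]
grip_width: 29.9
```

>>> apply_moves(
  deltas=[
    [0.015,0,0,-0.02,0],
    [0.015,0,0,-0.04,0],
    [0.015,0,0,-0.06,0],
    [0.015,0,0,-0.08,0],
    [0.015,0,0,-0.08,0],
  ],
)

```text
clock: 7.55
tcp_pos: [391.3, -167.0, 81.8]
tcp_rot: [[-0.003, 1.0, 0.002], [1.0, 0.003, -0.0], [-0.0, 0.002, -1.0]]
ft_force: [0.2, -0.5, -1.1]
grip_width: 30.2
```

```bash
python3 snap.py c7; python3 snap.py c7s side;python3 -c "
import cv2
a=cv2.imread('pics/c7s.png')[170:270,180:290];cv2.imwrite('pics/c7sz.png',cv2.resize(a,None,fx=6,fy=6,interpolation=cv2.INTER_CUBIC))"
```

```text
7.55 [ 391.342 -167.013   81.778] [-0.003  1.    -0.   ] [-0.684  0.328  1.828  0.001  0.984 -2.258] [ 0.154 -0.456 -1.087] 30.24293122878403
7.6 [ 390.769 -166.584   80.475] [-0.003  1.     0.001] [-0.684  0.33   1.83   0.001  0.982 -2.258] [ 0.124  0.389 -1.726] 30.09678447585394
```

View pics/c7.png

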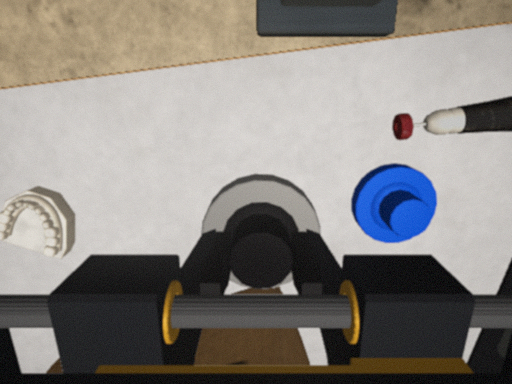

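View pics/c7sz.png

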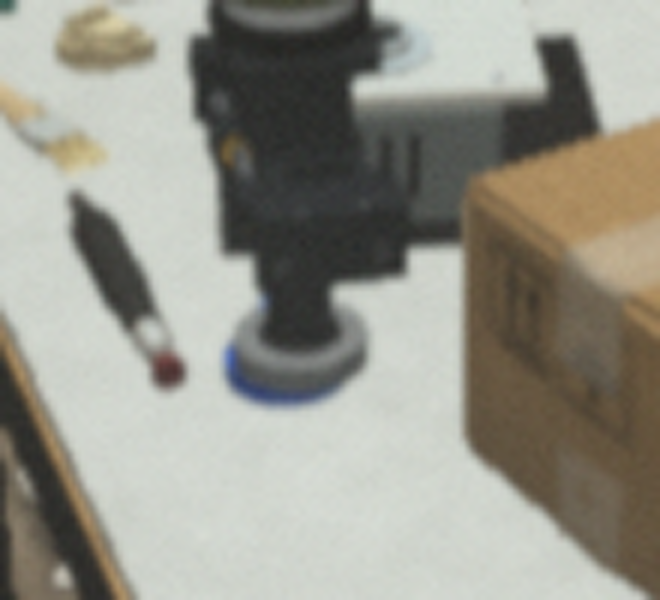

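The cap is lifted (30 mm grip, side view shows it level). I'll carry it high and turn the jaws along the extractor's x to keep the body away from the nozzle, then stop where the camera looks down on the inlet.

>>> apply_moves(
  deltas=[
    [0.015,0,0,-0.05,0.0],
    [0.015,0,0,-0.1,0.1],
    [0.015,0.01,0.005,-0.145,0.25],
    [0.015,0.05,0.02,-0.15,0.4],
    [0.015,0.09,0.035,-0.15,0.55],
    [0.015,0.13,0.05,-0.15,0.7],
    [0.015,0.165,0.065,-0.15,0.85],
    [0.015,0.195,0.08,-0.15,1.0],
    [0.015,0.21,0.086,-0.15,1.15],
    [0.015,0.21,0.086,-0.15,1.3],
    [0.015,0.21,0.086,-0.15,1.45],
    [0.015,0.21,0.086,-0.15,1.6],
  ],
)

```text
clock: 8.85
tcp_pos: [475.7, 43.9, 228.2]
tcp_rot: [[0.997, 0.075, -0.005], [0.075, -0.997, 0.003], [-0.004, -0.003, -1.0]]
ft_force: [-0.0, 0.3, -1.4]
grip_width: 30.0
```

>>> apply_moves(
  deltas=[
    [0.015,0,0,0,0.11],
    [0.015,0,0,0,0.11],
    [0.015,0,0,0,0.11],
  ],
)

```text
clock: 9.15
tcp_pos: [475.6, 43.9, 227.1]
tcp_rot: [[0.999, -0.031, -0.006], [-0.031, -1.0, 0.003], [-0.007, -0.003, -1.0]]
ft_force: [-0.7, -0.1, -1.2]
grip_width: 29.9
```

```bash
python3 snap.py d1
```

```text
9.15 [475.579  43.928 227.144] [ 0.999 -0.031 -0.007] [-0.158  0.244  1.455  0.002  1.449 -0.127] [-0.717 -0.149 -1.224] 29.924976246014705
```

View pics/d1.png

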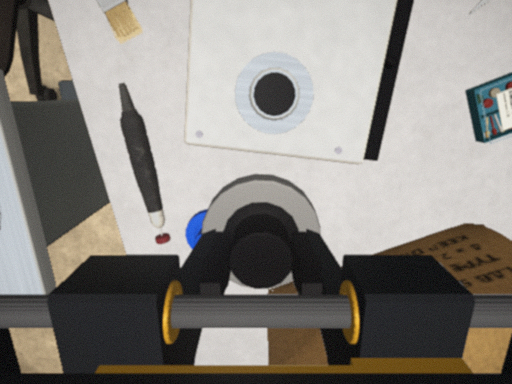

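Run:
```python
from h import *
import pickle
c,o=pickle.load(open("pics/d1.pkl","rb"));im=cv2.imread("pics/d1.png");print(c["pose"])
hsv=cv2.cvtColor(im,cv2.COLOR_BGR2HSV)
# collar hole (dark)
m=((hsv[...,2]<90)).astype(np.uint8);m[:50]=0;m[140:]=0;m[:,:225]=0;m[:,325:]=0
k=max(cv2.findContours(m,0,cv2.CHAIN_APPROX_NONE)[0],key=cv2.contourArea);e=cv2.fitEllipse(k);print("hole",e,ray(c,*e[0],108),ray(c,*e[0],99))
# seat bluish
s=((hsv[...,1]>18)&(hsv[...,0]>85)&(hsv[...,0]<130)).astype(np.uint8);s[:40]=0;s[145:]=0;s[:,:220]=0;s[:,330:]=0
s=cv2.morphologyEx(s,cv2.MORPH_CLOSE,np.ones((5,5)));k=max(cv2.findContours(s,0,cv2.CHAIN_APPROX_NONE)[0],key=cv2.contourArea);e=cv2.fitEllipse(cv2.convexHull(k));p=ray(c,*e[0],99);print("seat",e,p,"size",np.array(e[1])/c["fx"]*((p-c["pose"][:3,3])@c["pose"][:3,2]))
a=[ray(c,*q,96) for q in((185,143),(362,163))];d=a[1]-a[0];print("right lid edge",a,np.arctan2(d[1],d[0]))
b=[ray(c,*q,96) for q in((185,143),(191,10))];d=b[1]-b[0];print("front edge",np.arctan2(-d[0],d[1]))
b=[ray(c,*q,4) for q in((378,160),(411,5))];d=b[1]-b[0];print("mat edge",b,np.arctan2(-d[0],d[1]))
t=o["tcp_pos"]
for z in(0,15):
  q=[proj(c,t+[33*np.cos(f),33*np.sin(f),z]) for f in np.linspace(0,np.pi*2,9)];print(z,np.array(q).round().tolist())
cv2.imwrite("pics/d1z.png",cv2.resize(cv2.convertScaleAbs(im[20:300,170:370],alpha=1.3),None,fx=2.9,fy=2.9,interpolation=cv2.INTER_CUBIC)[:600*3])
a=im[160:300,180:340];cv2.imwrite("pics/d1y.png",cv2.resize(cv2.convertScaleAbs(a,alpha=2.,beta=10),None,fx=4,fy=4,interpolation=cv2.INTER_CUBIC))
```

```text
[[  0.999  -0.028  -0.015 479.602]
 [ -0.032  -0.956  -0.29  118.314]
 [ -0.006   0.29   -0.957 400.259]
 [  0.      0.      0.      1.   ]]
hole ((274.1019287109375, 93.53042602539062), (39.03572082519531, 41.13595962524414), 5.362708568572998) [489.57  117.674 108.   ] [489.877 117.654  99.   ]
seat ((305.2505798339844, 90.49314880371094), (8.483691215515137, 14.123041152954102), 43.428287506103516) [518.075 119.393  99.   ] size [ 7.672 12.771]
right lid edge [array([403.678,  74.918,  96.   ]), array([574.262,  50.199,  96.   ])] -0.14390630205478078
front edge -0.14544933552632566
mat edge [array([622.826,  32.867,   4.   ]), array([646.058, 206.287,   4.   ])] -0.1331701039638255
0 [[316.0, 224.0], [299.0, 186.0], [258.0, 171.0], [217.0, 188.0], [204.0, 227.0], [223.0, 261.0], [261.0, 274.0], [299.0, 260.0], [316.0, 224.0]]
15 [[320.0, 235.0], [303.0, 194.0], [257.0, 177.0], [213.0, 197.0], [199.0, 238.0], [220.0, 275.0], [261.0, 289.0], [302.0, 273.0], [320.0, 235.0]]
```

View pics/d1y.png

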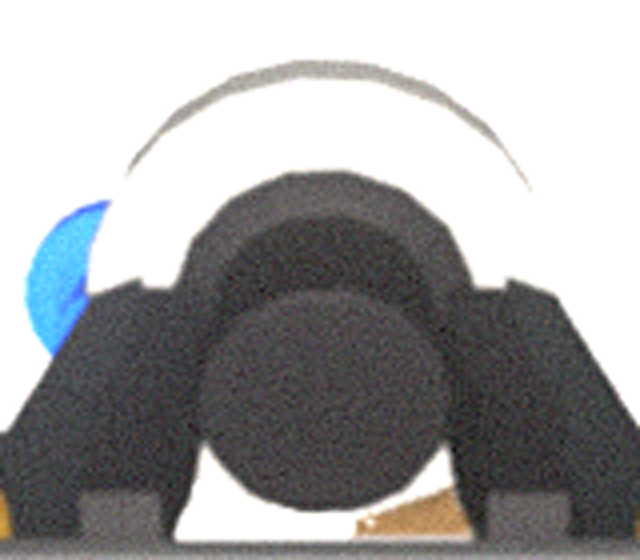

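Run:
```python
from h import *
import pickle
from scipy.optimize import least_squares
c,o=pickle.load(open("pics/d1.pkl","rb"))
t=o["tcp_pos"];R=o["tcp_rot"]
def fit(pts,z,r,free=False):
    P=np.array([ray(c,(X+.5)/4-.5+180,(Y+.5)/4-.5+160,z)[:2] for X,Y in pts])
    if free: 
        s=least_squares(lambda p:np.hypot(*(P-p[:2]).T)-p[2],[*t[:2],r]).x
    else: s=least_squares(lambda p:np.hypot(*(P-p).T)-r,t[:2]).x
    d=np.array([*s[:2],0])-[t[0],t[1],0]
    return s,"tool offset",(R.T@d)[:2]
bot=[(160,120),(230,75),(280,62),(330,58),(380,65),(430,78),(490,125)]
top=[(320,291),(375,300),(425,340),(445,400),(425,455),(380,495),(325,510),(265,495),(215,445),(200,400),(220,340),(265,302)]
for z in(-4,0,4):print(z,fit(bot,t[2]+z,33),fit(top,t[2]+41+z,15.5,True))
```

```text
-4 (array([476.005,  41.207]), 'tool offset', array([0.511, 2.706])) (array([476.136,  41.692,  14.625]), 'tool offset', array([0.626, 2.217]))
0 (array([476.049,  42.118]), 'tool offset', array([0.527, 1.794])) (array([476.238,  43.944,  14.195]), 'tool offset', array([ 0.657, -0.037]))
4 (array([476.094,  43.033]), 'tool offset', array([0.542, 0.879])) (array([476.339,  46.196,  13.765]), 'tool offset', array([ 0.689, -2.291]))
```

>>> apply_moves(
  deltas=[
    [0.015,0.005,-0.035,0,0],
    [0.015,0.0108,-0.0753,0,0],
    [0.015,0.0108,-0.0753,0.03,0],
    [0.015,0.0108,-0.0753,0.06,0],
    [0.015,0.0108,-0.0753,0.085,0],
    [0.015,0.0108,-0.0753,0.1,0],
    [0.015,0.0108,-0.0753,0.105,0],
    [0.015,0.0108,-0.0753,0.105,0],
  ],
)

```text
clock: 10.0
tcp_pos: [488.1, 119.1, 122.3]
tcp_rot: [[1.0, -0.031, -0.007], [-0.031, -1.0, 0.003], [-0.007, -0.003, -1.0]]
ft_force: [-0.3, -0.1, -0.4]
grip_width: 30.2
```

```bash
python3 snap.py e1; python3 snap.py e1s side; python3 snap.py e1c scene
python3 - <<'E'
import cv2
a=cv2.imread('pics/e1s.png')[130:220,190:290];cv2.imwrite('pics/e1sz.png',cv2.resize(a,None,fx=6,fy=6,interpolation=cv2.INTER_CUBIC))
a=cv2.imread('pics/e1c.png')[150:270,140:300];cv2.imwrite('pics/e1cz.png',cv2.resize(a,None,fx=5,fy=5,interpolation=cv2.INTER_CUBIC))
E
```

```text
10.0 [488.115 119.113 122.278] [ 1.    -0.031 -0.007] [0.002 0.39  1.567 0.003 1.191 0.031] [-0.27  -0.057 -0.413] 30.21763458899791
10.05 [488.49  119.104 122.982] [ 1.    -0.031 -0.006] [0.002 0.389 1.566 0.003 1.192 0.031] [-0.354 -0.281 -0.388] 30.167593873469496
10.1 [488.685 119.126 123.319] [ 1.    -0.031 -0.005] [0.002 0.388 1.566 0.003 1.192 0.031] [-0.928 -0.342 -1.71 ] 30.245595460824855
```

View pics/e1.png

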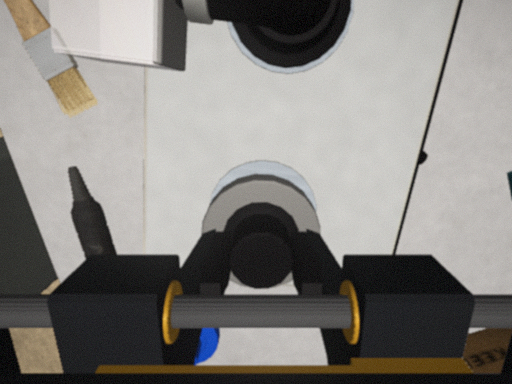

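View pics/e1sz.png

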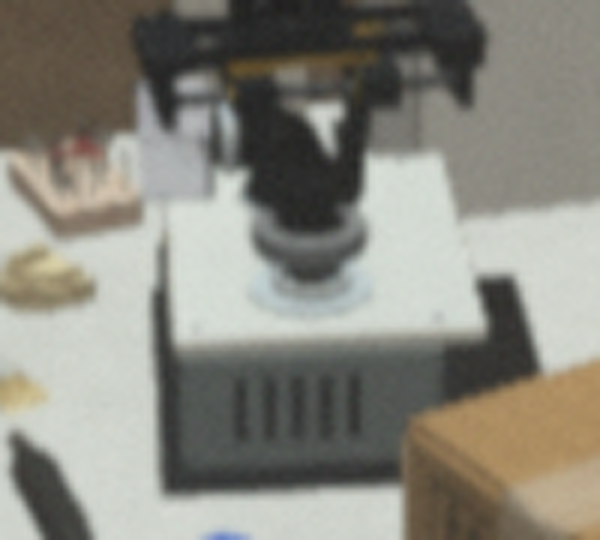

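View pics/e1cz.png

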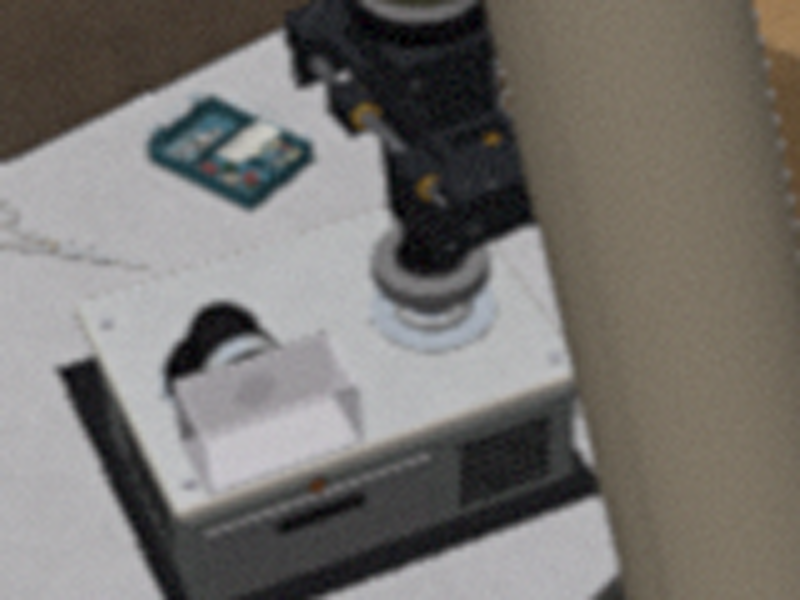

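Side and scene pictures show the cap centred over the seat within about a pixel (side: cap at u 310, seat at 311; scene: 432 against 433). Lowering it. The lever's dark end also shows beyond the lid at wrist pixel (422,157).

>>> apply_moves(
  deltas=[
    [0.015,0.0,0,0.006,0],
    [0.015,0.0,0,0.01,0],
    [0.015,0.0,0,0.014,0],
    [0.015,0.0,0,0.017,0],
    [0.015,0,0,0.017,0],
  ],
)

```text
clock: 10.65
tcp_pos: [488.4, 119.2, 106.0]
tcp_rot: [[1.0, -0.031, -0.005], [-0.031, -1.0, 0.003], [-0.005, -0.003, -1.0]]
ft_force: [0.1, -0.1, -0.6]
grip_width: 29.9
```

>>> apply_moves(
  deltas=[
    [0.015,0.0,0,0.003,0],
    [0.015,0.0,0,0.005,0],
    [0.015,0.0,0,0.006,0],
    [0.015,0.0,0,0.006,0],
  ],
)

```text
clock: 11.05
tcp_pos: [488.3, 119.2, 99.9]
tcp_rot: [[0.999, -0.031, -0.005], [-0.031, -1.0, 0.003], [-0.005, -0.003, -1.0]]
ft_force: [-0.0, 1.0, -0.7]
grip_width: 30.3
```

>>> apply_moves(
  deltas=[
    [0.015,0.0,0,0.001,0],
    [0.015,0.0,0,0.002,0],
    [0.015,0.0,0,0.003,0],
  ],
)

```text
clock: 11.35
tcp_pos: [488.4, 119.2, 98.9]
tcp_rot: [[1.0, -0.031, -0.004], [-0.031, -1.0, 0.003], [-0.004, -0.003, -1.0]]
ft_force: [-11.5, -0.2, 28.8]
grip_width: 30.4
```

Firm contact at TCP z 98.9 with 29 N upward, as expected for a seat at 99. Releasing and lifting.

>>> apply_moves(
  deltas=[
    [0.015,0,0,-0.0005,0],
    [0.05,0,0,-0.001,0],
    [0.05,0,0,-0.001,0],
    [0.06,0,0,-0.001,0],
    [0.06,0,0,-0.001,0],
    [0.06,0,0,-0.03,0],
    [0.06,0,0,-0.07,0],
    [0.06,0,0,-0.11,0],
    [0.06,0,0,-0.14,0],
    [0.06,0,0,-0.14,0],
  ],
)

```text
clock: 12.35
tcp_pos: [490.4, 118.9, 242.6]
tcp_rot: [[1.0, -0.031, 0.004], [-0.031, -1.0, 0.003], [0.004, -0.003, -1.0]]
ft_force: [-0.1, 0.5, -0.0]
grip_width: 60.3
```

```bash
python3 snap.py f1; python3 snap.py f1s side; python3 snap.py f1c scene
python3 - <<'E'
import cv2
a=cv2.imread('pics/f1s.png')[130:220,190:290];cv2.imwrite('pics/f1sz.png',cv2.resize(a,None,fx=6,fy=6,interpolation=cv2.INTER_CUBIC))
a=cv2.imread('pics/f1.png')[0:300,200:512];cv2.imwrite('pics/f1z.png',cv2.resize(a,None,fx=2,fy=2,interpolation=cv2.INTER_CUBIC))
E
```

```text
12.35 [490.354 118.926 242.603] [ 1.    -0.031  0.004] [0.001 0.277 1.364 0.003 1.497 0.032] [-0.059  0.475 -0.007] 60.345573419552125
12.4 [489.439 118.89  240.097] [ 1.    -0.031 -0.   ] [0.001 0.279 1.368 0.003 1.495 0.032] [0.406 0.187 0.531] 60.14453313086964
12.45 [488.77  118.84  238.518] [ 1.    -0.031 -0.004] [0.001 0.28  1.371 0.003 1.495 0.032] [ 1.238 -0.53  -0.531] 60.32698365053046
```

View pics/f1z.png

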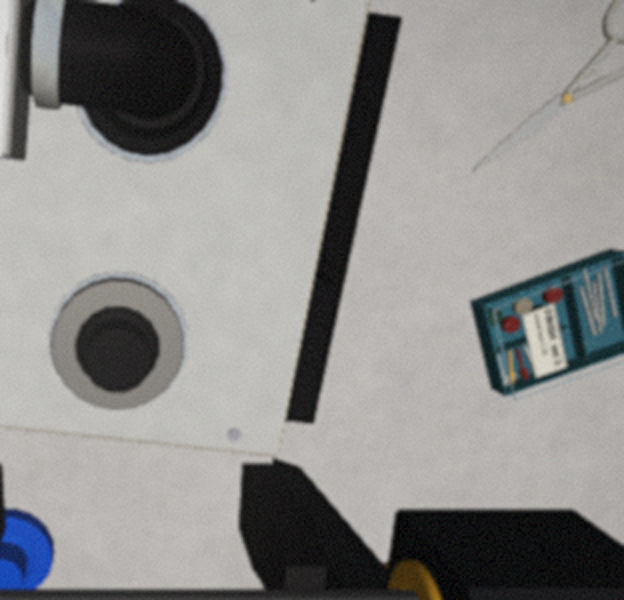

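View pics/f1sz.png

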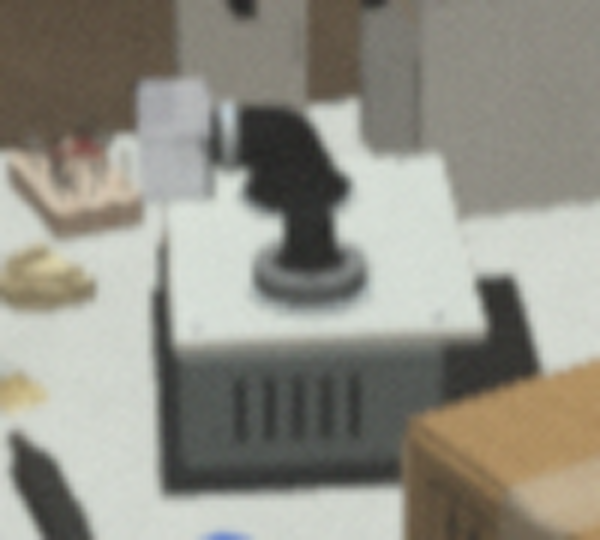

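The cap is seated level and central (side view: resting flush on the seat, concentric). Next I'll find the lever in the pictures by boosting contrast on the dark strip.

Run:
```python
from h import *
import pickle
a=cv2.imread('pics/e1.png')[110:210,390:470];a=cv2.resize(cv2.convertScaleAbs(a,alpha=4),None,fx=5,fy=5,interpolation=cv2.INTER_CUBIC)
b=cv2.imread('pics/f1.png')[90:190,330:410];b=cv2.resize(cv2.convertScaleAbs(b,alpha=5),None,fx=5,fy=5,interpolation=cv2.INTER_CUBIC)
cv2.imwrite('pics/lev.png',np.hstack([a,b]))
c,o=pickle.load(open("pics/e1.pkl","rb"));print(ray(c,422,157,58))
inl=np.array([489.,117.5]);y=-0.144;ex=np.array([np.cos(y),np.sin(y)]);ey=np.array([-np.sin(y),np.cos(y)])
p=ray(c,422,157,58)[:2]-inl;print("rel inlet",p@ex,p@ey)
```

```text
[610.805 143.702  58.   ]
rel inlet 116.78454657016242 43.410037832293874
```

View pics/lev.png

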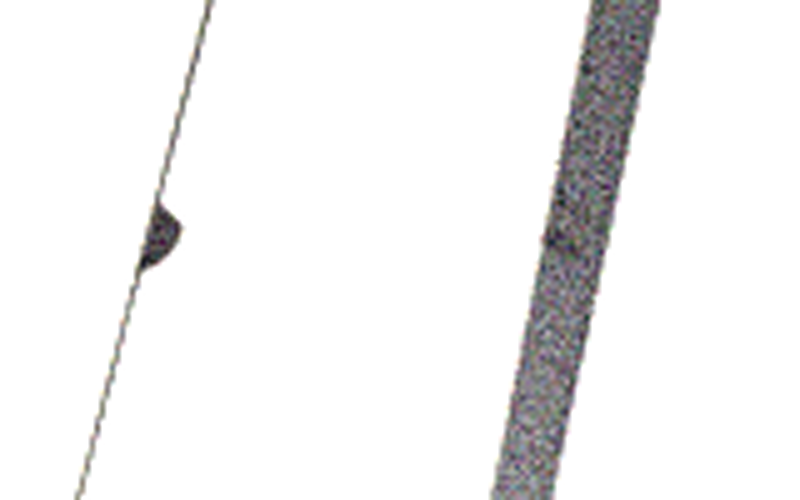

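Run:
```python
from h import *
import pickle
c,o=pickle.load(open("pics/e1s.pkl","rb"));print(o["tcp_pos"])
im=cv2.imread('pics/e1s.png')
a=cv2.resize(cv2.convertScaleAbs(im[120:190,200:290],alpha=2.2,beta=10),None,fx=8,fy=8,interpolation=cv2.INTER_CUBIC)
f=lambda p:tuple(int(v) for v in ((proj(c,p)-[200,120]+.5)*8-.5))
t=np.array([488.5,119,123.])
for dz,col in((0,(0,0,255)),(19,(0,255,0)),(40,(255,255,0)),(64,(255,0,0))):
    for dy in(-37,0):
        cv2.line(a,f(t+[-94,dy,dz]),f(t+[94,dy,dz]),col,1)
cv2.imwrite('pics/e1b.png',a)
```

```text
[488.49  119.104 122.982]
```

View pics/e1b.png

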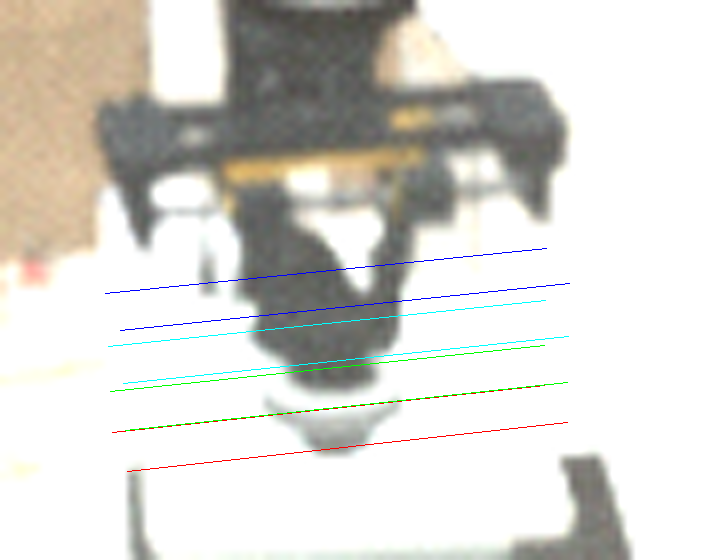

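Run:
```python
from h import *
import pickle
c,o=pickle.load(open("pics/d1.pkl","rb"))
for p in((470,225),(380,250),(512,243)):print(ray(c,*p,158))
c,o=pickle.load(open("pics/e1s.pkl","rb"));print(ray(c,340,180,158),ray(c,258,208,158))
o=robot.observe();t=o["tcp_pos"];R=o["tcp_rot"];print(t,R)
d=np.array([597.9,88.7,200])-t;print(R.T@d)
```

```text
[646.55    9.424 158.   ]
[574.661 -11.315 158.   ]
[684.018  -7.915 158.   ]
[759.526 -89.741 158.   ] [ 469.171 -195.306  158.   ]
[488.417 118.835 237.73 ] [[ 1.    -0.031 -0.006]
 [-0.031 -1.     0.003]
 [-0.006 -0.003 -1.   ]]
[110.578  26.831  37.026]
```

Run:
```python
from h import *
import pickle
c,o=pickle.load(open("pics/d1.pkl","rb"));s,_=pickle.load(open("pics/e1s.pkl","rb"));sc=robot.get_calibration("scene")
for z in(0,60,100,130,158,200):print(z,"wr",ray(c,470,225,z)[:2],"sideback",ray(s,332,180,z)[:2],"sidefront",ray(s,257.5,201,z)[:2],"scene left",ray(sc,228,143,z)[:2],ray(sc,227,175,z)[:2],ray(sc,263,109,z)[:2])
```

```text
0 wr [755.432 -61.594] sideback [861.048 201.561] sidefront [545.31  112.664] scene left [ 887.678 -142.095] [727.176 -34.729] [1016.037 -399.314]
60 wr [714.085 -34.625] sideback [813.303  93.217] sidefront [519.559  10.512] scene left [813.352 -96.083] [662.948   4.527] [ 933.633 -337.118]
100 wr [686.519 -16.646] sideback [781.473  20.988] sidefront [502.392 -57.589] scene left [763.8   -65.409] [620.13   30.698] [ 878.698 -295.653]
130 wr [665.845  -3.161] sideback [757.601 -33.185] sidefront [ 489.516 -108.665] scene left [726.637 -42.403] [588.016  50.326] [ 837.496 -264.555]
158 wr [646.55    9.424] sideback [735.32  -83.745] sidefront [ 477.499 -156.336] scene left [691.951 -20.931] [558.043  68.645] [ 799.041 -235.53 ]
200 wr [617.606  28.302] sideback [ 701.899 -159.586] sidefront [ 459.473 -227.842] scene left [639.922  11.277] [513.084  96.124] [ 741.358 -191.992]
```

View pics/f1c.png

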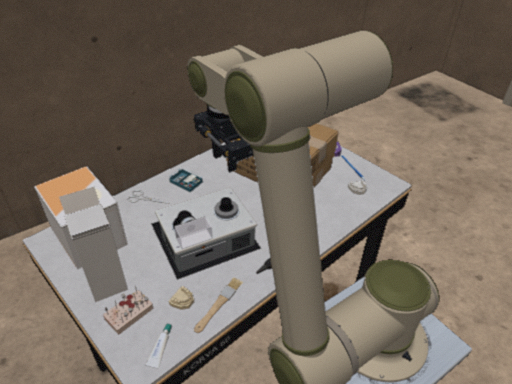

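The scene is clear for the lever approach: the box is about 90 mm off the gripper path. In extractor axes the lever end is near (120,-19), with its long end face turned to the right, so it looks OFF. I'll move behind the unit, to the right of the lever, with the fingers closed and the camera on the far side.

>>> apply_moves(
  deltas=[
    [0.0,0.03,0.007,0,0.15],
    [0.0,0.06,0.015,0,0.3],
    [0.0,0.09,0.022,0,0.45],
    [0.0,0.1106,0.0268,0,0.6],
    [0.0,0.1106,0.0268,0,0.75],
    [0.0,0.1106,0.0268,0,0.9],
    [0.0,0.1106,0.0268,0,1.05],
    [0.0,0.1106,0.0268,0,1.2],
    [0.0,0.1106,0.0268,0,1.35],
    [0.0,0.1106,0.0268,0,1.5],
    [0.0,0.1106,0.0268,0,1.65],
    [0.0,0.1106,0.0268,0,1.68],
  ],
)

```text
clock: 13.7
tcp_pos: [597.7, 88.6, 235.0]
tcp_rot: [[-0.144, -0.989, -0.009], [-0.99, 0.144, 0.003], [-0.002, 0.01, -1.0]]
ft_force: [-0.3, 0.5, -0.4]
grip_width: 0.5
```

```bash
python3 snap.py g1
python3 - <<'E'
from h import *
a=cv2.imread('pics/g1.png');cv2.imwrite('pics/g1z.png',cv2.convertScaleAbs(cv2.resize(a,None,fx=1.5,fy=1.5),alpha=2.5))
E
```

```text
13.7 [597.661  88.604 234.951] [-0.144 -0.99  -0.002] [-0.05   0.469  1.086  0.002  1.597  1.666] [-0.262  0.532 -0.356] 0.5413978172086634
```

View pics/g1z.png

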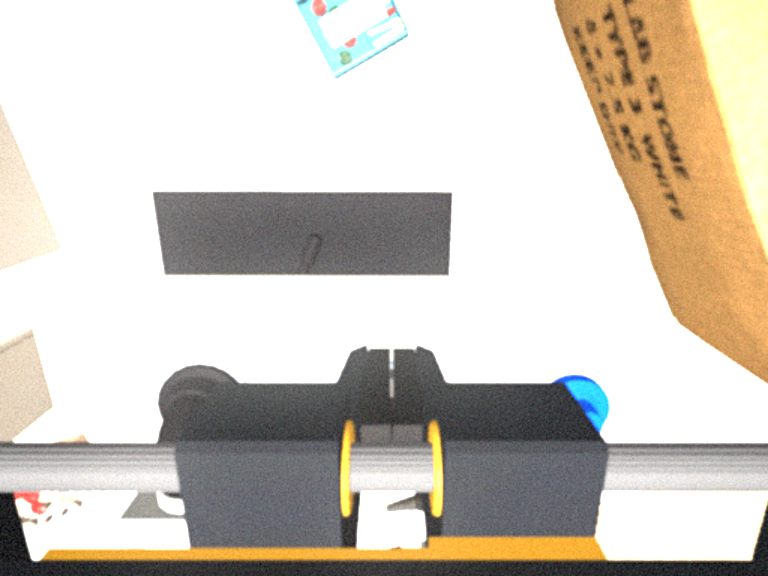

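Run:
```python
from h import *
import pickle
c,o=pickle.load(open("pics/g1.pkl","rb"))
y=-0.144;ex=np.array([np.cos(y),np.sin(y)]);ey=np.array([-np.sin(y),np.cos(y)]);O=np.array([493.9,179.5])
def E(p):p=p[:2]-O;return p@ex,p@ey
for n,(u,v),z in(("tip",(316,238),58),("tip up",(316,236),63),("vis base",(304,270),58),("lid edge",(300,274),96),("finger",(390,348),262)):
    p=ray(c,u/1.5,v/1.5,z);print(n,p,E(p))
print(E(o["tcp_pos"]))
```

```text
tip [609.422 142.724  58.   ] (np.float64(119.60382060811874), np.float64(-19.81797983623527))
tip up [611.821 141.491  63.   ] (np.float64(122.15532495170163), np.float64(-20.69346748441213))
vis base [586.399 156.501  58.   ] (np.float64(94.84246489944532), np.float64(-9.486734106814652))
lid edge [593.614 151.059  96.   ] (np.float64(102.7628505548416), np.float64(-13.837508976492783))
finger [607.255  86.827 262.   ] (np.float64(125.48049209337148), np.float64(-75.4467177109878))
(np.float64(115.73079940378287), np.float64(-75.0651372308869))
```

From behind, the lever runs from (304,270) to a tip at (316,238) in the zoomed picture. In extractor axes the tip is at (120,-20) and the lean is 0.39 rad to the right, so it is OFF with its pivot at y about 0. I'll descend on its right.

>>> apply_moves(
  deltas=[
    [0.0,0,0,0.04,0],
    [0.0,0,0,0.08,0],
    [0.0,0,0,0.12,0],
    [0.0,0,0,0.155,0],
    [0.0,0,0,0.175,0],
    [0.0,0,0,0.19,0],
    [0.0,0,0,0.197,0],
    [0.0,0,0,0.203,0],
    [0.0,0,0,0.209,0],
    [0.0,0,0,0.213,0],
    [0.0,0,0,0.213,0],
  ],
)

```text
clock: 14.85
tcp_pos: [595.6, 89.2, 21.8]
tcp_rot: [[-0.143, -0.99, -0.01], [-0.99, 0.143, 0.003], [-0.002, 0.01, -1.0]]
ft_force: [-0.3, 0.1, 1.0]
grip_width: 0.5
```

```bash
python3 snap.py g2; python3 snap.py g2s side
python3 - <<'E'
from h import *
a=cv2.imread('pics/g2.png');cv2.imwrite('pics/g2z.png',cv2.convertScaleAbs(cv2.resize(a,None,fx=1.5,fy=1.5),alpha=2.5))
a=cv2.imread('pics/g2s.png')[120:230,190:330];cv2.imwrite('pics/g2sz.png',cv2.convertScaleAbs(cv2.resize(a,None,fx=5,fy=5),alpha=1.3))
E
```

```text
14.85 [595.571  89.239  21.771] [-0.143 -0.99  -0.002] [-0.049  0.663  1.392  0.003  1.096  1.664] [-0.264  0.142  0.983] 0.46752041767337515
14.9 [595.798  89.23   22.154] [-0.143 -0.99  -0.002] [-0.049  0.663  1.391  0.003  1.096  1.664] [0.921 0.245 0.466] 0.5425013768042265
```

View pics/g2z.png

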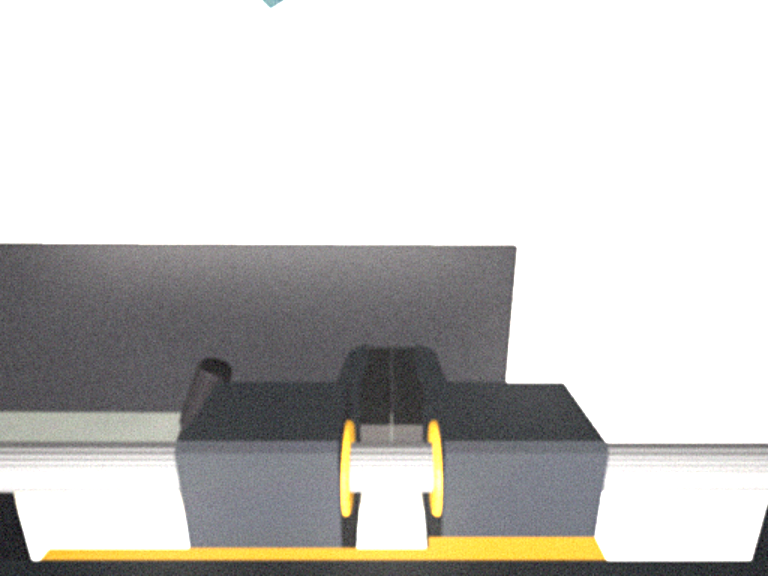

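View pics/g2sz.png

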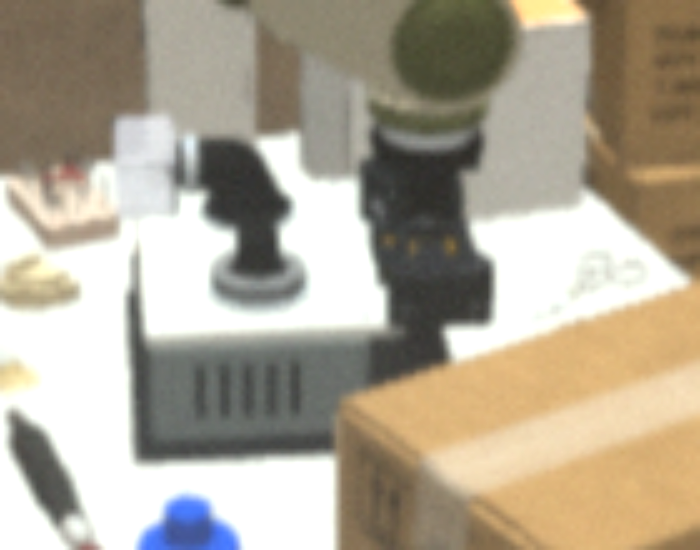

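Beside the lever, no contact; the lever end is visible at zoomed (216,368). Sweeping gently to the left.

>>> apply_moves(
  deltas=[
    [0.0,-0.01,-0.002,0.001,0],
    [0.0,-0.02,-0.002,0.001,0],
    [0.0,-0.026,-0.002,0.001,0],
    [0.0,-0.03,-0.002,0.001,0],
    [0.0,-0.03,-0.002,0.001,0],
  ],
)

```text
clock: 15.45
tcp_pos: [602.2, 119.4, 21.4]
tcp_rot: [[-0.142, -0.99, -0.008], [-0.99, 0.142, 0.003], [-0.002, 0.009, -1.0]]
ft_force: [-0.3, 0.3, -0.1]
grip_width: 0.7
```

>>> apply_moves(
  deltas=[
    [0.0,-0.002,0,0,0],
    [0.0,-0.004,0,0,0],
    [0.0,-0.005,0,0,0],
  ],
)

```text
clock: 15.75
tcp_pos: [602.8, 124.4, 21.4]
tcp_rot: [[-0.142, -0.99, -0.009], [-0.99, 0.142, 0.003], [-0.002, 0.009, -1.0]]
ft_force: [-0.7, -0.0, -0.5]
grip_width: 0.3
```

>>> apply_moves(
  deltas=[
    [0.0,-0.002,0,0,0],
    [0.0,-0.004,0,0,0],
    [0.0,-0.004,0,0,0],
  ],
)

```text
clock: 16.05
tcp_pos: [604.2, 127.5, 21.5]
tcp_rot: [[-0.142, -0.99, -0.007], [-0.99, 0.142, 0.001], [-0.0, 0.007, -1.0]]
ft_force: [2.3, -4.9, -1.1]
grip_width: 0.5
```

>>> apply_moves(
  deltas=[
    [0.0,-0.002,0,0,0],
    [0.0,-0.004,0,0,0],
    [0.0,-0.004,0,0,0],
  ],
)

```text
clock: 16.35
tcp_pos: [605.7, 130.8, 21.7]
tcp_rot: [[-0.143, -0.99, -0.005], [-0.99, 0.143, 0.0], [0.0, 0.005, -1.0]]
ft_force: [2.1, -4.8, 0.5]
grip_width: 0.1
```

```bash
python3 snap.py g3
python3 - <<'E'
from h import *
a=cv2.imread('pics/g3.png')[190:320,100:330];cv2.imwrite('pics/g3z.png',cv2.convertScaleAbs(cv2.resize(a,None,fx=3.4,fy=3.4),alpha=3))
E
```

```text
16.35 [605.669 130.814  21.718] [-0.143 -0.99   0.   ] [0.022 0.686 1.341 0.001 1.12  1.736] [ 2.082 -4.755  0.457] 0.12517326707280155
```

View pics/g3z.png

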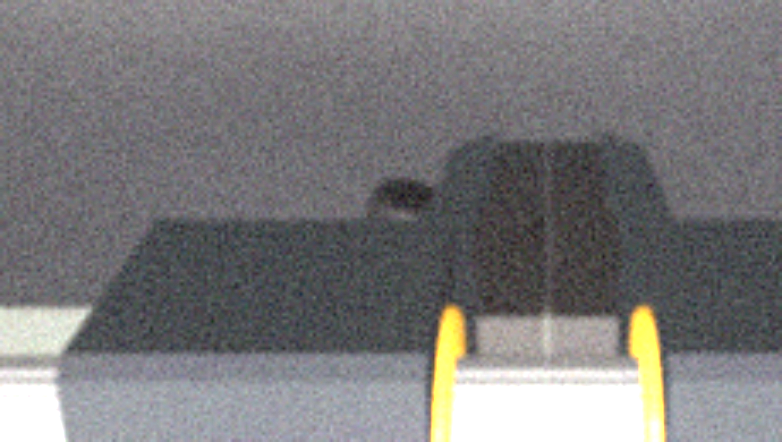

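>>> apply_moves(
  deltas=[
    [0.0,-0.002,0,0,0],
    [0.0,-0.004,0,0,0],
    [0.0,-0.005,0,0,0],
  ],
)

```text
clock: 16.7
tcp_pos: [606.5, 136.0, 21.8]
tcp_rot: [[-0.143, -0.99, -0.005], [-0.99, 0.143, 0.001], [0.0, 0.005, -1.0]]
ft_force: [1.7, -2.7, -0.1]
grip_width: 0.5
```

>>> apply_moves(
  deltas=[
    [0.0,-0.002,0,0,0],
    [0.0,-0.004,0,0,0],
    [0.0,-0.005,0,0,0],
  ],
)

```text
clock: 17.0
tcp_pos: [606.9, 141.5, 21.7]
tcp_rot: [[-0.142, -0.99, -0.006], [-0.99, 0.142, 0.001], [-0.0, 0.006, -1.0]]
ft_force: [0.9, -0.6, 0.6]
grip_width: 0.3
```

>>> apply_moves(
  deltas=[
    [0.0,-0.002,0,0,0],
    [0.0,-0.004,0,0,0],
    [0.0,-0.005,0,0,0],
  ],
)

```text
clock: 17.3
tcp_pos: [607.4, 147.0, 21.6]
tcp_rot: [[-0.142, -0.99, -0.006], [-0.99, 0.142, 0.001], [-0.001, 0.006, -1.0]]
ft_force: [0.6, 0.0, -0.1]
grip_width: 0.3
```

```bash
python3 snap.py g4
python3 - <<'E'
from h import *
a=cv2.imread('pics/g4.png')[190:320,100:330];cv2.imwrite('pics/g4z.png',cv2.convertScaleAbs(cv2.resize(a,None,fx=3.4,fy=3.4),alpha=3))
E
```

```text
17.3 [607.358 146.966  21.615] [-0.142 -0.99  -0.001] [0.048 0.694 1.324 0.002 1.13  1.76 ] [ 0.635  0.01  -0.11 ] 0.2781383239404792
```

View pics/g4z.png

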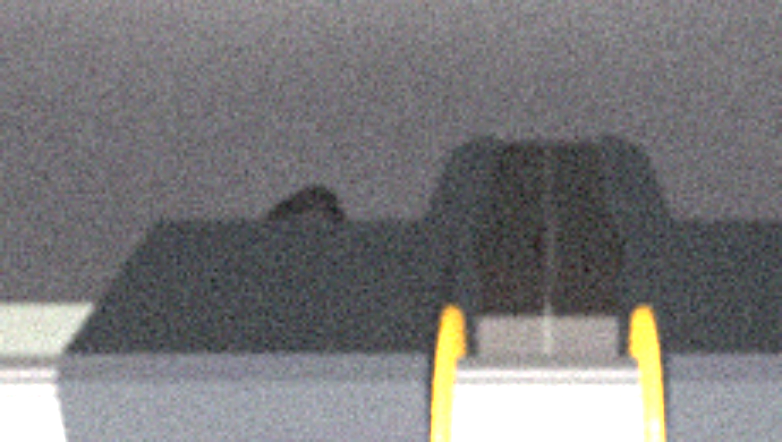

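The lever snapped away to the left and now leans left in the picture. Backing off to the right, then up, then checking.

>>> apply_moves(
  deltas=[
    [0.0,0.02,0,0,0],
    [0.0,0.045,0,0,0],
    [0.0,0.045,0,-0.04,0],
    [0.0,0.045,0,-0.08,0],
    [0.0,0.045,0,-0.12,0],
    [0.0,0.045,0,-0.16,0],
    [0.0,0.045,0,-0.2,0],
    [0.0,0.045,0,-0.22,0],
    [0.0,0.045,0,-0.22,0],
  ],
)

```text
clock: 18.25
tcp_pos: [603.2, 102.2, 244.6]
tcp_rot: [[-0.142, -0.99, 0.0], [-0.99, 0.142, 0.001], [-0.001, 0.0, -1.0]]
ft_force: [0.7, -0.3, -0.4]
grip_width: 0.5
```

```bash
python3 snap.py k1; python3 snap.py k1s side; python3 snap.py k1c scene
python3 - <<'E'
from h import *
import pickle
a=cv2.imread('pics/k1.png');cv2.imwrite('pics/k1z.png',cv2.convertScaleAbs(cv2.resize(a,None,fx=1.5,fy=1.5),alpha=2.5))
a=cv2.imread('pics/k1s.png')[130:310,180:330];b=cv2.imread('pics/k1c.png')[160:320,120:270]
cv2.imwrite('pics/k1y.png',np.hstack([cv2.resize(a,(450,540)),cv2.resize(b,(506,540))])[:, :956][:, ::1] if 0 else np.hstack([cv2.resize(a,(390,468)),cv2.resize(b,(400,468))]))
E
```

```text
18.25 [603.17  102.192 244.62 ] [-0.142 -0.99  -0.001] [-0.026  0.474  1.05   0.001  1.618  1.687] [ 0.717 -0.272 -0.391] 0.5496577595139838
18.3 [602.43  102.201 242.038] [-0.142 -0.99  -0.001] [-0.026  0.476  1.054  0.001  1.616  1.687] [-0.348 -0.278  0.329] 0.36061645108791524
18.35 [601.932 102.143 240.486] [-0.142 -0.99  -0.   ] [-0.026  0.477  1.056  0.001  1.616  1.687] [-0.067 -0.645 -0.648] 0.4639259502969481
```

View pics/k1z.png

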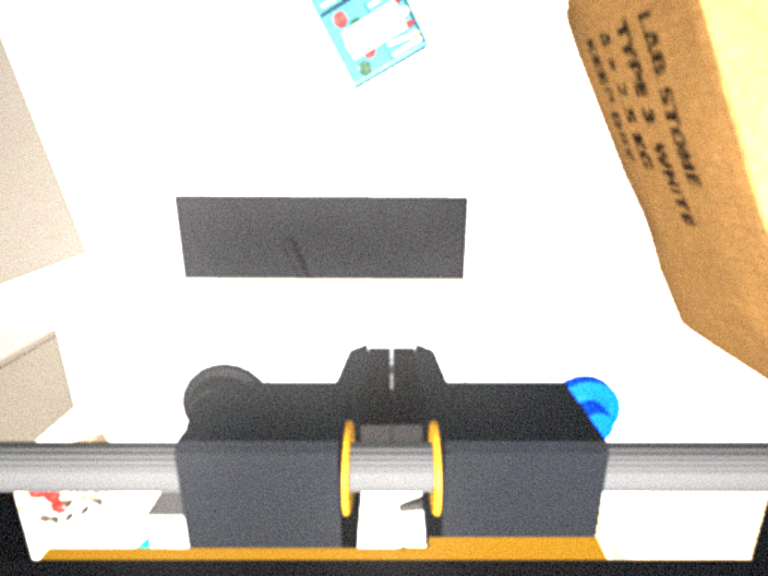

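View pics/k1y.png

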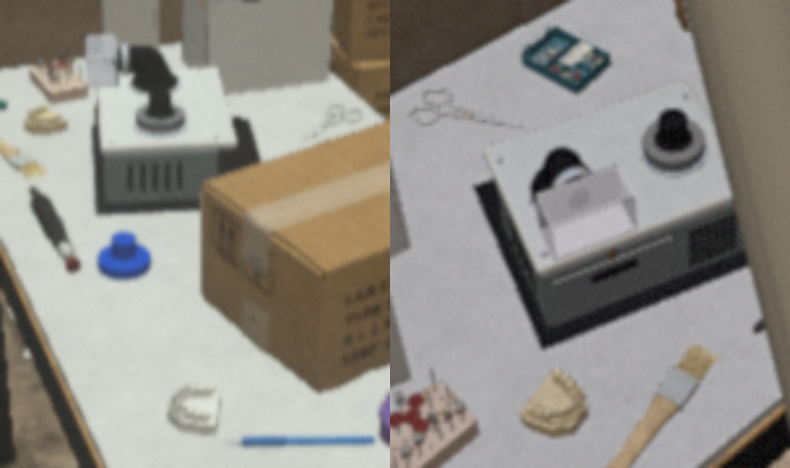

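Run:
```python
from h import *
import pickle
c,o=pickle.load(open("pics/k1.pkl","rb"))
y=-0.144;ex=np.array([np.cos(y),np.sin(y)]);ey=np.array([-np.sin(y),np.cos(y)]);O=np.array([493.9,179.5])
for q in((292,239),(304,272)):
    p=ray(c,q[0]/1.5,q[1]/1.5,58)[:2]-O;print(p@ex,p@ey)
# cap seated: disc fit in f1 (released)
c,o=pickle.load(open("pics/f1.pkl","rb"));im=cv2.imread("pics/f1.png");h=cv2.cvtColor(im,cv2.COLOR_BGR2HSV)
m=(h[...,2]<150).astype(np.uint8);m[:130]=0;m[206:]=0;m[:,:220]=0;m[:,296:]=0
e=cv2.fitEllipse(max(cv2.findContours(m,0,cv2.CHAIN_APPROX_NONE)[0],key=cv2.contourArea));print(e,[ray(c,*e[0],z)[:2] for z in(108,114)])
print(robot.hand_in())
```

```text
121.88930936800288 14.364544172452971
95.66581430780872 6.531985142442886
((258.2484436035156, 170.96470642089844), (65.36911010742188, 65.9993667602539), 96.84266662597656) [array([489.091, 119.403]), array([489.158, 120.845])]
the job is handed in; nothing more can be done
None
```

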